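Find the hidden release and open the flush drawer

TASK

The low grey drawer unit screwed to the bench has a flush drawer without a handle; its release sits in a notch somewhere along the unit's far long side, out of your sight. Feel along that far side with a closed fingertip until you find the notch, press the release plate inside it fully in so that the drawer comes out at the front, then move clear of everything. Pick nothing up, do not touch the drawer itself, and leave the things standing round the unit where they are.

Things in the scene. Friction and masses are not known exactly. Their poses are not given: they have to be found in the camera images.
- drawer_unit: low grey metal drawer unit fixed to the bench, 90 mm deep (x) x 240 mm long (y) x 42 mm high, with a rim 12 mm high on top, 18 mm in from the far face, and screw lugs 4 mm high at both ends (278 mm over them). Origin: centre of its underside. Its +x axis points away from the robot (yawed up to 0.12 rad). Drawer front at x = -45 mm, far face at x = +45 mm, upright.
- far_face (a point): centre of the unit's far face, 21 mm up; axes as the unit's. The face has four panels 56 mm wide, centred at y = -84, -28, 28, 84 mm, in changing order: three flush blanks, one with the notch (50 mm wide, centred in it, full height, open at top and far side), 8 mm deep up to the upright release plate (47 mm wide, from 3 to 41 mm up). Nothing overhangs.
- release (a joint): travel of the release plate in the notch, toward the drawer front (-x of the unit): 0 as found, 0.008 m fully in. It resists with about 5 to 7 N of friction and stays where it is left. It drives the drawer, which comes out 3 mm for every 1 mm.
- drawer: the drawer: aluminium front 222 x 32 mm, flush in the unit's near face, no handle. Origin: the same as the unit's when shut; it moves along the unit's -x axis, 24 mm when fully out.
- tape_roll: loose roll of tan tape lying flat, 96 mm across, 25 mm high, left of the unit; origin: centre of its underside. To be left alone.
- jar: loose paint jar with green lid, 55 mm across, 62 mm high, in front of the unit; origin: centre of its underside. To be left alone.
- dropper: loose dropper bottle, 26 mm across, 75 mm high, right of the unit; origin: centre of its underside. To be left alone.
- sanding: loose wooden sanding block, 61 x 78 x 22 mm, behind the unit; origin: centre of its underside. To be left alone.

How it is judged (in metres and radians):
At the end, for the whole second after the job is handed in: The release plate is in by more than 6.5 of its 8 mm, the drawer stands out by more than 19.5 of its 24 mm and is at rest, and the four loose things are within 15 mm of where they started (value of joint release above 0.0065 m and x of drawer in the frame of drawer_unit below -0.0195 m and velocity of joint release below 0.005 m/s and linear speed of drawer below 0.01 m/s and distance of each of tape_roll, jar, dropper, sanding from where it was at the start of the episode below 0.015 m); the robot touches nothing.
It fails at once if the robot touches the drawer itself (more than 1 N) (contact force between any of the fingers, the arm and drawer above 1 N).
It fails at once if one of the loose things is moved by more than 15 mm, lifted or carried (distance of any of tape_roll, jar, dropper, sanding from where it was at the start of the episode above 0.015 m).
It also fails if it takes over 53 s, if anything falls off the work surface, if the arm or the gripper's body presses on something with over 40 N, if the wrist force passes 120 N, or if a joint passes its speed limit or range.

ROBOT

A 6-joint arm with a two-finger parallel gripper is mounted at the origin on a cart in front of the work surface, level with it; the furniture and walls round the work are solid. World frame = base frame: x ahead of the robot, y to its left, z up, the work surface at z = 0. Lengths are in mm, angles in rad, forces in N, time in s.
With the tool pointing down it reaches from about 400 to 925 mm from the base axis. Payload 12.5 kg.
Tool frame: the origin (TCP) lies midway between the tips of the shut fingers; the grasp point (between the pads) lies 19 mm behind it; z points along the fingers, y is the direction in which the jaws open and shut (so a half turn about z gives the same grasp; the last joint's range is limited). The gripper opens to 95 mm and grips with 3 to 60 N. Pads are 20 mm wide; open, the fingers measure 119 mm over their backs; the gripper's body (75 mm by 180 mm) begins 59 mm behind the grasp point.
Start: joints at [1.086, 0.491, 1.559, -0, 1.092, -0.106], TCP at [231.114, 580.718, 214.661] pointing down, gripper open.
Joint ranges: [-3.1, 3.1], [-0.84, 2.19], [0.05, 2.79], [-1.13, 4.28], [0.06, 2.93], [-2.69, 2.69]. Speed limits (rad/s): [2.22, 2.22, 2.79, 3.14, 3.14, 3.14].

INTERFACE

Orientations are given as [roll, pitch, yaw] about the fixed x, y, z axes, in that order (R = Rz(yaw) Ry(pitch) Rx(roll)).
In Python, from cell import env gives the robot as it stands.
- The arm moves only by the tool drive_tool, never from a script. Its argument "increments" is a list of rows, each a list of 2 entries, a list of its own where there are three numbers: the shift along the tool's x, y, z as a fraction of full scale, then the turn, a rotation vector about the tool's x, y, z as a fraction of full scale. In form: [[[x, y, z], [ax, ay, az]], ...]. A call has 1 to 5 rows; each row shifts and turns the commanded pose from where the row before left it, along the tool's axes as they then stand; what a row does not reach is not made up. Full scale, the value 1, is 30 mm for a shift and 0.08 rad for a turn. A row lasts 1/12 s, in which the tool goes at most 41.7 mm and 7.16 degrees, less where a joint would pass 70% of its speed; a pose out of reach is approached as far as the arm can. A call with a number of a shift or a turn outside -1 to 1 is refused whole. A call with a gripper value outside its range is refused whole. "jaw" is the opening, from -1 (shut) to 1 (fully open), so that 0 is half open, set as the call begins (left out, the last holds). The fingers move at their own pace and stop on an object; the grip force is fixed at half the most. Time passes only in rows, so rows that do not move let the fingers close. It gives the time, the measured TCP pose, the force and the opening at its end, in the units of the state.
- env.state(): the state, without advancing time (a new reading comes with each control period).
- env.read_camera(name): name is "scene" or "top"; returns a dict with "pixels" (384x512x3 uint8, blue, green, red), "vertical_fov" (degrees; the focal length in pixels is half the picture's height over the tangent of half this angle, whatever the lens; pixels are square), "cx", "cy" (the principal point, pixels), "k1" (the pictures are not rectified: a ray, as slopes to the right and down, at radius r is drawn at 1 + k1 r^2 times it, then the intrinsics apply), "world_to_cam" (4x4, takes a point from world to camera coordinates). Camera axes: x right, y down, z forward; pixel columns grow to the right and rows downward; lengths in mm; the calibration is good to about 2 mm. A picture is of the moment at which its call begins. There is no depth.
- env.job_done(): hands the job in, once; it reports no verdict.
Trained networks look in a picture, given as the dict that the camera call returned (one of the last four; its "shot" number tells which), for a name from the list of things; names that differ only in an ending like _2 or _b are one class to them, and where a whole thing is asked for, a point or a joint stands for the part that bears it (a point fixed in the world has none). Each returns a list of dicts, best first, with "score" (0 to 1); they miss things now and then, are a little off and sometimes report something else, mostly with a low value. They report only what shows in the picture. A call takes as long as a camera call.
- env.boxes_of(target, picture): "point" ([x, y, z] in mm, in world coordinates, good to about 4 mm: the middle of the surface that is visible of it).
- env.tip_of(target, picture): "point" ([x, y, z] in mm, in world coordinates, good to about 4 mm: a listed point, or the origin of a listed thing).
The state is a dict: "t": time; "joints": joint angles; "qvel": joint speeds; "tau": joint torques, N m; "eef_pos": TCP position; "tcp_rot": TCP orientation; "ft_force": force on the tool from outside, world axes, zero at the start; "moment": the same for the moment, N m; "opening": opening from 0.0 (shut) to 1.0 (fully open).
Only numpy, scipy, OpenCV 4.12 (cv2) and the standard library are available. Lean on these libraries where they do the work, as an engineer would, in place of code of your own. Each camera call takes 0.05 s, during which the arm holds its last target.

## Working session

There is one attempt and no reset: what is moved stays moved. The work goes in short steps, Python scripts to look and compute and a tool call to move; the robot and the scene stay as the last step left them, time stands still between calls to the robot, and variables do not carry over. Pictures are saved under pics/ and viewed, and the job is handed in when it is done.

Besides the shell and the picture viewer there is one more tool, called after "Emit:" as a command line: name --argument value ..., lists and objects as JSON in quotes. drive_tool: Moves the arm, as the interface text tells. Its arguments: {"type":"object","properties":{"increments":{"type":"array","items":{"type":"array"}},"jaw":{"type":"number"}},"required":["increments"]}

```bash
mkdir -p pics; ls; cat > h.py <<'E'
from cell import env
import cv2, numpy as np
E
python3 - <<'E'
from h import *
s=env.state(); print(s)
for n in ("scene","top"):
    p=env.read_camera(n); cv2.imwrite(f"pics/{n}0.png",p["pixels"])
    print(n,p["vertical_fov"],p["cx"],p["cy"],p["k1"],np.round(p["world_to_cam"],3).tolist())
    for t in ("drawer_unit","far_face","drawer","tape_roll","jar","dropper","sanding"):
        print(t,[(np.round(d["point"]).tolist(),round(d["score"],2)) for d in env.tip_of(t,p)[:2]],[(np.round(d["point"]).tolist(),round(d["score"],2)) for d in env.boxes_of(t,p)[:2]])
print(env.state()["t"])
E
```

```text
pics
{'t': 0.0, 'joints': array([ 1.08641478e+00,  4.91597044e-01,  1.55946277e+00, -2.39274482e-05,
        1.09169400e+00, -1.05596250e-01]), 'qvel': array([-0.00033672,  0.00012383, -0.00056644,  0.00101262, -0.00016511,
       -0.00026396]), 'tau': array([-1.58575054e-03, -6.12653804e+01, -2.58169234e+01,  6.91831182e-02,
        4.83678246e-02, -1.12982455e-04]), 'eef_pos': array([230.98559152, 580.48209249, 214.03387456]), 'tcp_rot': array([-3.14043572e+00, -1.01284320e-04,  2.76281834e+00]), 'ft_force': array([-0.59014534,  0.7474412 , -0.19372425]), 'moment': array([ 0.01061183, -0.0055222 , -0.03070561]), 'opening': 0.9974024643806866}
scene 48.14164368013019 249.45857476967558 187.9866388489649 -0.10974101242101283 [[0.604, -0.797, -0.015, -395.678], [-0.567, -0.417, -0.71, 369.568], [0.56, 0.437, -0.704, 741.949], [0.0, 0.0, 0.0, 1.0]]
drawer_unit [([581.0, -117.0, 2.0], 0.7)] [([568.0, -154.0, 47.0], 0.61)]
far_face [([625.0, -116.0, 21.0], 0.64)] [([565.0, -146.0, 42.0], 0.56)]
drawer [([582.0, -113.0, -0.0], 0.68)] [([538.0, -166.0, 24.0], 0.92), ([760.0, 57.0, 20.0], 0
[... 247 characters left out ...]
)] [([758.0, 57.0, 21.0], 0.83)]
top 44.82085186830359 256.97088410462635 189.48500673638884 -0.0620245684773032 [[0.003, -1.0, 0.031, -63.464], [-1.0, -0.004, -0.024, 568.694], [0.025, -0.031, -0.999, 1167.513], [0.0, 0.0, 0.0, 1.0]]
drawer_unit [([581.0, -114.0, 4.0], 0.55)] [([575.0, -109.0, 47.0], 0.56)]
far_face [([623.0, -116.0, 22.0], 0.72)] [([569.0, -108.0, 42.0], 0.98)]
drawer [([577.0, -116.0, 4.0], 0.54)] []
tape_roll [([411.0, 241.0, 4.0], 0.83)] [([411.0, 240.0, 28.0], 0.65)]
jar [([407.0, 89.0, -1.0], 0.68)] [([411.0, 86.0, 59.0], 0.92)]
dropper [([635.0, -310.0, 1.0], 0.69)] [([630.0, -306.0, 46.0], 0.53)]
sanding [([770.0, 66.0, -2.0], 0.7)] [([770.0, 67.0, 23.0], 0.92)]
1.5
```

View pics/top0.png

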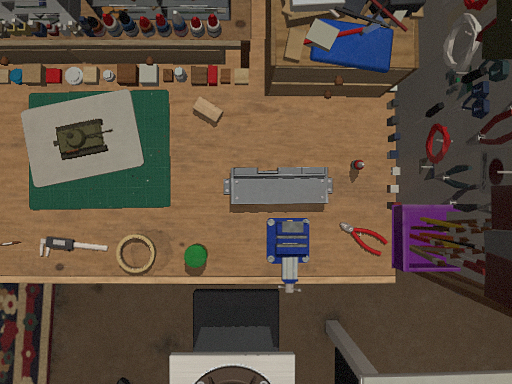

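View pics/scene0.png

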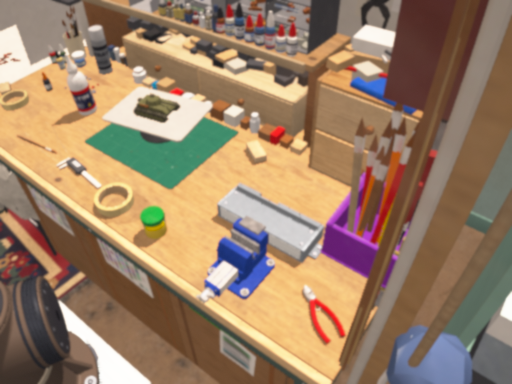

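```bash
python3 - <<'E'
from h import *
i=cv2.imread("pics/top0.png")[150:220,215:345]
cv2.imwrite("pics/z.png",cv2.resize(i,None,fx=6,fy=6,interpolation=cv2.INTER_CUBIC))
E
```

```text
(no output)
```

View pics/z.png

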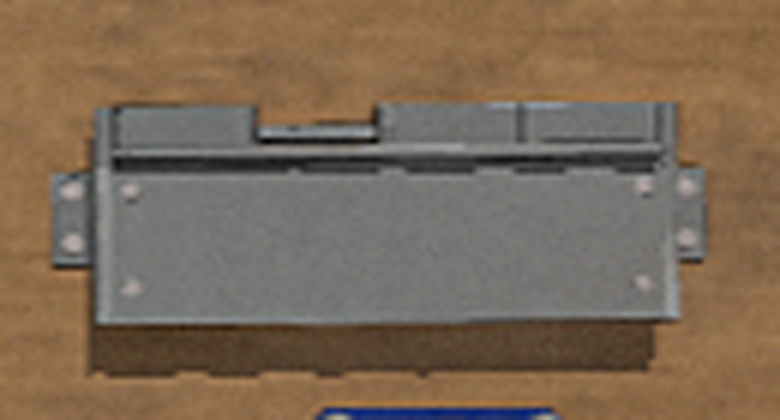

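```bash
cat >> h.py <<'E'
def ray(p,u,v):
    f=192/np.tan(np.radians(p["vertical_fov"]/2))
    K=np.array([[f,0,p["cx"]],[0,f,p["cy"]],[0,0,1]])
    # model: drawn = (1+k1 r^2)*ray
    q=cv2.undistortPoints(np.array([[[u,v]]],float),K,np.array([p["k1"],0,0,0,0]))[0,0]
    W=np.array(p["world_to_cam"]);R=W[:3,:3];c=-R.T@W[:3,3]
    return c,R.T@np.array([q[0],q[1],1])
def at_z(p,u,v,z):
    c,d=ray(p,u,v); return c+d*(z-c[2])/d[2]
E
python3 - <<'E'
from h import *
p=env.read_camera("top")
def g(a,b,z): return np.round(at_z(p,215+(a-2.5)/6,150+(b-2.5)/6,z),1)
for n,a,b,z in [("FL",96,106,42),("FR",678,102,42),("NL",96,323,42),("NR",679,319,42),("notchL",257,105,42),("notchR",376,104,42),("plateTopL",257,127,41),("plR",376,127,41),("lugL",51,220,4),("lugR",705,213,4),("rimL",115,150,54),("rimR",660,150,54)]:
    print(n,g(a,b,z))
print(env.state()["t"])
E
```

```text
FL [622.3   4.3  42. ]
FR [ 625.3 -234.9   42. ]
NL [533.7   3.9  42. ]
NR [ 536.  -235.2   42. ]
notchL [623.1 -61.5  42. ]
notchR [ 623.7 -110.3   42. ]
plateTopL [614.1 -61.6  41. ]
plR [ 614.4 -110.4   41. ]
lugL [576.9  24.    4. ]
lugR [ 580.9 -253.4    4. ]
rimL [603.7  -3.8  54. ]
rimR [ 604.8 -225.3   54. ]
1.55
```

Emit:
drive_tool --increments '[[[-0.5,-0.8,0],[0,0,-1]],[[-0.5,-0.8,0],[0,0,-1]],[[-0.5,-0.8,0],[0,0,-1]],[[-0.5,-0.8,0],[0,0,-1]],[[-0.5,-0.8,0],[0,0,-0.9]]]' --jaw -1

```text
t: 1.97
eef_pos: [277.9, 446.8, 214.8]
tcp_rot: [3.141, 0.0, -3.124]
ft_force: [1.2, 0.7, 0.7]
opening: 0.704
```

Emit:
drive_tool --increments '[[[-0.7,-0.9,0],[0,0,0]],[[-0.7,-0.9,0],[0,0,0]],[[-0.7,-0.9,0],[0,0,0]],[[-0.7,-0.9,0],[0,0,0]],[[-0.7,-0.9,0],[0,0,0]]]'

```text
t: 2.38
eef_pos: [385.6, 313.2, 214.9]
tcp_rot: [3.141, 0.0, -3.128]
ft_force: [0.1, 0.1, 0.7]
opening: 0.355
```

Emit:
drive_tool --increments '[[[-0.7,-0.9,0],[0,0,0]],[[-0.7,-0.9,0],[0,0,0]],[[-0.7,-0.9,0],[0,0,0]],[[-0.7,-0.9,0],[0,0,0]],[[-0.7,-0.9,0],[0,0,0]]]'

```text
t: 2.8
eef_pos: [492.4, 179.4, 214.8]
tcp_rot: [3.141, 0.0, -3.128]
ft_force: [0.5, 0.3, 0.4]
opening: 0.023
```

Emit:
drive_tool --increments '[[[-0.7,-0.9,0],[0,0,0]],[[-0.7,-0.9,0],[0,0,0]],[[-0.7,-0.9,0],[0,0,0]],[[-0.7,-0.9,0],[0,0,0]],[[-0.7,-0.9,0],[0,0,0]]]'

```text
t: 3.22
eef_pos: [599.2, 45.8, 214.7]
tcp_rot: [3.141, 0.0, -3.129]
ft_force: [0.6, 0.8, 0.0]
opening: 0.006
```

Emit:
drive_tool --increments '[[[-0.45,-0.88,0],[0,0,0]],[[-0.45,-0.88,0],[0,0,0]],[[-0.45,-0.88,0],[0,0,0]],[[-0.45,-0.88,0],[0,0,0]],[[-0.45,-0.88,0],[0,0,0]]]'

```text
t: 3.63
eef_pos: [668.0, -85.2, 214.6]
tcp_rot: [3.141, 0.0, -3.128]
ft_force: [0.4, 1.0, 0.8]
opening: 0.008
```

Emit:
drive_tool --increments '[[[0,0,0.8],[0,0,0]],[[0,0,0.8],[0,0,0]],[[0,0,0.8],[0,0,0]],[[0,0,0.8],[0,0,0]],[[0,0,0],[0,0,0]]]'

```text
t: 4.05
eef_pos: [665.5, -83.5, 114.0]
tcp_rot: [3.14, -0.007, -3.129]
ft_force: [-0.8, 0.3, -1.0]
opening: 0.004
```

```bash
python3 - <<'E'
from h import *
p=env.read_camera("top"); cv2.imwrite("pics/t1.png",cv2.resize(p["pixels"][100:230,200:350],None,fx=5,fy=5))
q=env.read_camera("scene"); cv2.imwrite("pics/s1.png",q["pixels"])
s=env.state();print(s["t"],s["eef_pos"],s["ft_force"])
E
```

```text
4.15 [667.53177358 -83.72252834 118.62812329] [ 0.31340654 -0.39328621  0.38193794]
```

View pics/t1.png

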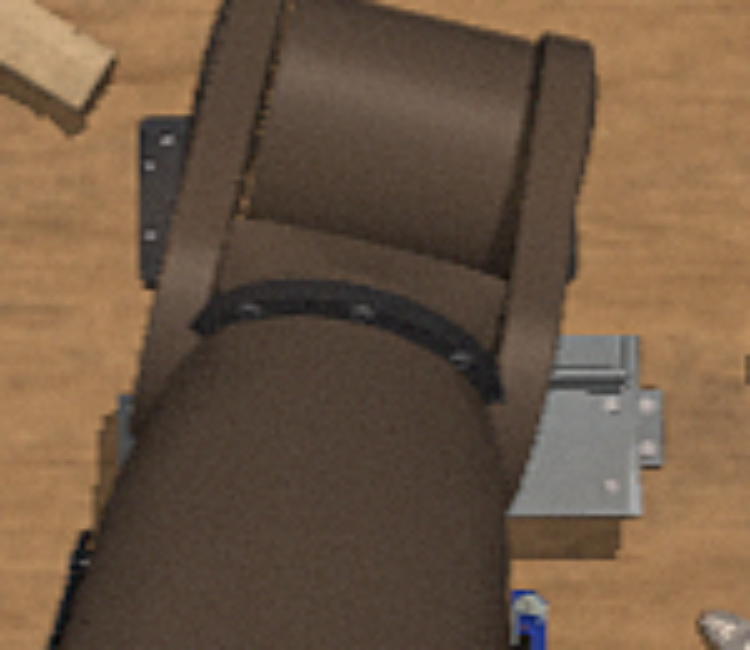

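View pics/s1.png

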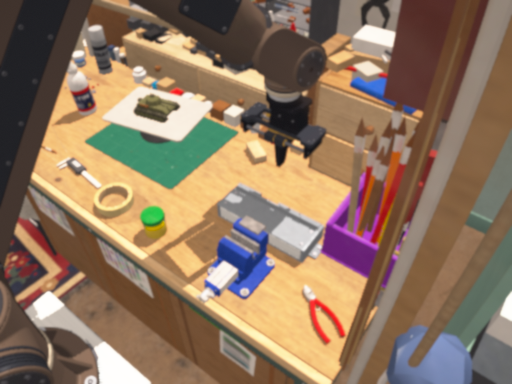

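The pictures show the shut fingers behind the unit and clear of it. In the first top view the notch was at about px (268, 169), which is panel y = +28. I'm going down behind it now.

Emit:
drive_tool --increments '[[[0,-0.08,0.7],[0,0,0]],[[0,0,0.7],[0,0,0]],[[0,0,0.7],[0,0,0]],[[0,0,0.7],[0,0,0]],[[0,0,0.5],[0,0,0]]]'

```text
t: 4.57
eef_pos: [668.3, -86.2, 20.2]
tcp_rot: [-3.141, 0.002, -3.128]
ft_force: [0.4, -0.1, -0.5]
opening: 0.001
```

Emit:
drive_tool --increments '[[[0,0,0],[0,0,0]],[[0,0,0],[0,0,0]],[[0,0,0],[0,0,0]]]'

```text
t: 4.82
eef_pos: [668.7, -86.3, 21.8]
tcp_rot: [-3.141, 0.003, -3.128]
ft_force: [-0.3, 0.2, 0.2]
opening: 0.003
```

Emit:
drive_tool --increments '[[[0.3,0,0],[0,0,0]],[[0.3,0,0],[0,0,0]],[[0.3,0,0],[0,0,0]],[[0,0,0],[0,0,0]]]'

```text
t: 5.15
eef_pos: [638.6, -86.5, 20.2]
tcp_rot: [3.141, -0.001, -3.129]
ft_force: [-0.5, -0.2, -0.3]
opening: 0.009
```

Emit:
drive_tool --increments '[[[0.05,0,0],[0,0,0]],[[0.05,0,0],[0,0,0]],[[0.05,0,0],[0,0,0]]]'

```text
t: 5.4
eef_pos: [636.2, -86.6, 19.7]
tcp_rot: [-3.142, 0.0, -3.128]
ft_force: [-0.8, 0.8, 0.2]
opening: 0.005
```

Emit:
drive_tool --increments '[[[0.05,0,0],[0,0,0]],[[0.05,0,0],[0,0,0]],[[0.05,0,0],[0,0,0]]]'

```text
t: 5.65
eef_pos: [631.5, -86.6, 19.5]
tcp_rot: [3.141, -0.0, -3.128]
ft_force: [-0.6, 0.4, 0.6]
opening: 0.002
```

Emit:
drive_tool --increments '[[[0.05,0,0],[0,0,0]],[[0.05,0,0],[0,0,0]],[[0,0,0],[0,0,0]]]'

```text
t: 5.9
eef_pos: [628.3, -86.6, 19.6]
tcp_rot: [3.141, -0.0, -3.128]
ft_force: [0.1, -0.4, 0.1]
opening: 0.006
```

Emit:
drive_tool --increments '[[[0.05,0,0],[0,0,0]],[[0.05,0,0],[0,0,0]],[[0,0,0],[0,0,0]]]'

```text
t: 6.15
eef_pos: [626.3, -86.7, 19.8]
tcp_rot: [-3.141, 0.002, -3.128]
ft_force: [4.4, 1.0, -2.4]
opening: 0.004
```

Emit:
drive_tool --increments '[[[0.05,0,0],[0,0,0]],[[0.05,0,0],[0,0,0]],[[0.05,0,0],[0,0,0]],[[0,0,0],[0,0,0]]]'

```text
t: 6.48
eef_pos: [621.7, -86.8, 19.8]
tcp_rot: [-3.141, 0.002, -3.128]
ft_force: [5.2, 0.5, -1.5]
opening: 0.008
```

Emit:
drive_tool --increments '[[[0.05,0,0],[0,0,0]],[[0.05,0,0],[0,0,0]],[[0,0,0],[0,0,0]]]'

```text
t: 6.73
eef_pos: [619.7, -86.9, 19.9]
tcp_rot: [-3.141, 0.004, -3.129]
ft_force: [8.8, 1.5, -3.5]
opening: 0.004
```

Emit:
drive_tool --increments '[[[0.05,0,0],[0,0,0]],[[0,0,0],[0,0,0]]]'

```text
t: 6.9
eef_pos: [619.6, -86.9, 20.0]
tcp_rot: [-3.141, 0.007, -3.129]
ft_force: [15.8, 2.3, -7.8]
opening: 0.006
```

Emit:
drive_tool --increments '[[[0.03,0,0],[0,0,0]],[[0,0,0],[0,0,0]]]'

```text
t: 7.07
eef_pos: [619.6, -86.9, 20.2]
tcp_rot: [-3.14, 0.009, -3.129]
ft_force: [19.4, 3.3, -9.0]
opening: 0.002
```

The force rises with no more travel, so this is a hard stop about 8 mm after first contact. I'm backing off and looking.

Emit:
drive_tool --increments '[[[-0.2,0,0],[0,0,0]],[[-0.5,0,0],[0,0,0]],[[-0.6,0,0],[0,0,0]],[[-0.4,0,0],[0,0,0]],[[0,0,0],[0,0,0]]]'

```text
t: 7.48
eef_pos: [668.1, -86.2, 19.5]
tcp_rot: [-3.141, 0.0, -3.128]
ft_force: [-0.4, -0.0, 0.1]
opening: 0.007
```

Emit:
drive_tool --increments '[[[0,0,-0.9],[0,0,0]],[[0,0,-0.9],[0,0,0]],[[0,0,-0.9],[0,0,0]],[[0,0,-0.9],[0,0,0]],[[0,0,-0.9],[0,0,0]]]'

```text
t: 7.9
eef_pos: [665.4, -86.1, 155.6]
tcp_rot: [3.141, -0.002, -3.128]
ft_force: [0.3, 0.5, -0.5]
opening: 0.004
```

Emit:
drive_tool --increments '[[[0,0.9,-0.9],[0,0,0]],[[0,0.9,-0.5],[0,0,0]],[[0,0.9,0],[0,0,0]],[[0,0.9,0],[0,0,0]],[[0,0.9,0],[0,0,0]]]'

```text
t: 8.32
eef_pos: [663.7, 49.8, 196.8]
tcp_rot: [-3.142, -0.001, -3.129]
ft_force: [0.2, -0.3, -0.2]
opening: 0.003
```

Emit:
drive_tool --increments '[[[0.4,0.9,0],[0,0,0]],[[0.4,0.9,0],[0,0,0]],[[0.4,0.9,0],[0,0,0]],[[0.4,0.9,0],[0,0,0]],[[0.4,0.9,0],[0,0,0]]]'

```text
t: 8.73
eef_pos: [601.3, 183.8, 196.4]
tcp_rot: [-3.141, -0.001, -3.128]
ft_force: [-0.5, 0.8, -1.6]
opening: 0.005
```

Emit:
drive_tool --increments '[[[0.4,0.9,0],[0,0,0]],[[0.4,0.9,0],[0,0,0]],[[0.4,0.9,0],[0,0,0]],[[0.2,0.5,0],[0,0,0]],[[0,0,0],[0,0,0]]]'

```text
t: 9.15
eef_pos: [557.5, 280.7, 196.5]
tcp_rot: [-3.141, -0.001, -3.125]
ft_force: [-0.5, 0.2, 0.3]
opening: -0.001
```

```bash
python3 - <<'E'
from h import *
p=env.read_camera("top"); a=p["pixels"]
b=cv2.imread("pics/top0.png")
f=lambda i:cv2.resize(i[145:225,215:345],None,fx=6,fy=6,interpolation=cv2.INTER_CUBIC)
cv2.imwrite("pics/t2.png",f(a)); 
for t in ("tape_roll","jar","dropper","sanding","drawer"):
    print(t,[(np.round(d["point"]).tolist(),round(d["score"],2)) for d in env.tip_of(t,p)[:2]])
q=env.read_camera("scene"); cv2.imwrite("pics/s2.png",q["pixels"])
print([(np.round(d["point"]).tolist(),round(d["score"],2)) for d in env.tip_of("drawer",q)[:2]])
s=env.state();print(s["t"],s["eef_pos"],s["ft_force"],abs(s["qvel"]).max())
E
```

```text
tape_roll [([413.0, 243.0, 4.0], 0.83)]
jar [([412.0, 88.0, -2.0], 0.75)]
dropper [([636.0, -313.0, -2.0], 0.43)]
sanding [([770.0, 64.0, -1.0], 0.65), ([409.0, 85.0, -2.0], 0.21)]
drawer [([558.0, -120.0, 2.0], 0.84)]
[([558.0, -116.0, -1.0], 0.82)]
9.55 [560.18815964 277.56488632 196.59894788] [-0.13558569 -0.45940398  0.34560122] 0.004792610955357192
```

View pics/t2.png

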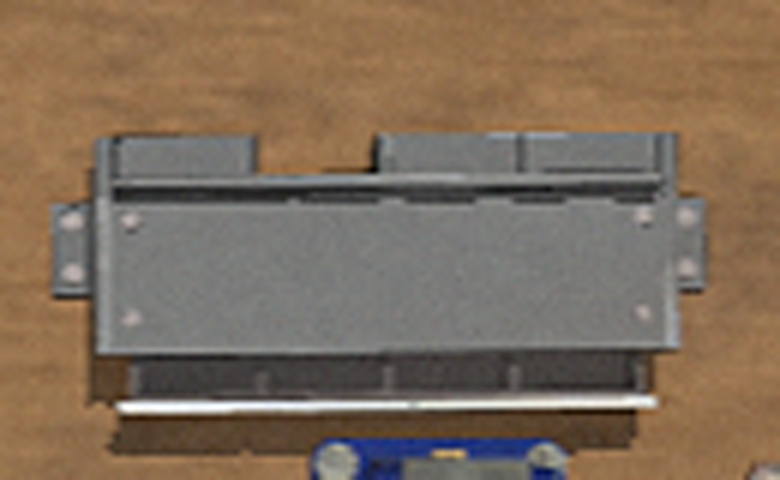

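View pics/s2.png

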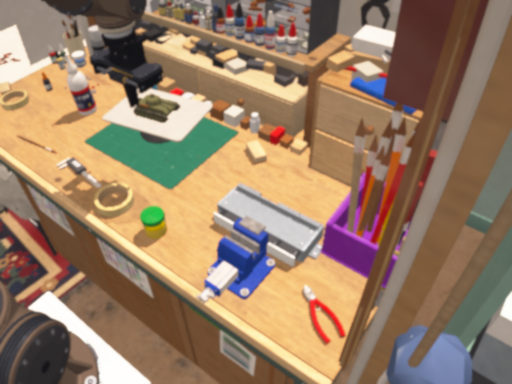

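The drawer front edge is at about px (282, 213). That is about 24 mm out, and the notch is now deep with the plate back at the rim. The loose things have not moved, and the arm is clear and at rest.

```bash
python3 - <<'E'
from h import *
p=env.read_camera("top")
for z in (36,38): print(np.round(at_z(p,215+(385-2.5)/6,145+(411-2.5)/6,z),1))
print(env.job_done())
E
```

```text
[ 510.2 -114.6   36. ]
[ 510.3 -114.5   38. ]
the job is handed in; nothing more can be done
None
```

The release plate is pressed fully in, the drawer is out about 24 mm, and the job was handed in at about 9.6 s of the 53 s allowed.

- **Finding the notch:** The top camera showed the notch in the panel at y = +28 mm, so I went straight to it and did not feel along the whole far side. The closed fingertip confirmed it: it passed the plane of the far face without contact and met the plate about 7 mm further in, at TCP x ≈ 627 mm.
- **Pressing the release:** The plate moved with about 5 N of resistance and hit a hard stop at TCP x = 619.6 mm, about 8 mm after first contact. The highest force reading was about 22 N. I then backed straight off, raised the arm and moved away.
- **Last checks:**
  - In the top picture the drawer's front edge is at x ≈ 510 mm, against 534 to 536 mm for the unit's near face.
  - The networks put the drawer origin 19 to 24 mm further out than before, within their 4 mm error.
  - The four loose things are within 5 mm of their first reported places, also within that error.
  - The arm was still, clear of everything, with wrist force near zero.
- **Failures:** No check failed. The networks missed some things in the first pictures: the dropper was found properly only in the top view.

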